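# Free the drying peg and hang the rinsed measuring beaker on it

## Task

At the darkroom bench, take the dry short steel beaker off the slim drying peg and stand it, still mouth down, on the floor of the shallow grey tray. Then take the tall white measuring beaker out of the sloped draining cradle, turn it mouth down and lower it over the freed slim peg until its rim stands on the stand's base. Set both down and do not drop them, and do not knock over or push away the bottles, film reel and film canister.

Things in the scene. Friction and masses are not known exactly. Their poses are not given: they have to be found in the camera images.
- short: Short plain stainless-steel beaker, a straight cylinder 56 mm outside diameter, 85 mm tall, 3 mm wall (50 mm inside), 4 mm bottom, about 0.12 kg. Starts upside down over the slim peg, rim on the stand's base, closed bottom at height 100 mm. Origin: centre of the outside of its closed bottom; its z axis points from the bottom to the open mouth (straight down at the start).
- short_rim (a point): Centre of the short beaker's open mouth, 85 mm from its origin along its z axis; same axes.
- tall: Tall white plastic measuring beaker with black graduation marks: straight cylinder 48 mm outside diameter, 150 mm tall, 3 mm wall (42 mm inside), about 0.08 kg. Starts lying loose in the cradle, sloping 25 degrees down to its mouth; lift it straight up. Origin: centre of the outside of its closed bottom; z axis from bottom to mouth. Finished: z straight down, bottom 165 mm above table.
- tall_rim (a point): Centre of the tall beaker's open mouth, 150 mm from its origin along its z axis; same axes.
- cradle: Fixed steel-wire draining cradle: base plate 180 x 70 x 6 mm, two 8 mm bars 30 mm apart sloping down 25 degrees to a low rubber stop against the tall beaker's rim. Origin: centre of the plate's underside; x points level to the low (mouth) end, z up. The middle of the beaker's axis starts 85 mm above it. The bars lie within 19 mm of the axis plane: fingers pass outside.
- slim_stand: Fixed drying stand with the slim peg: dark steel disc base 100 mm diameter, 15 mm thick, and an upright black plastic peg 28 mm diameter at its centre, 70 mm tall above the base (peg top 85 mm above the table, its top 8 mm tapered). Starts hidden under the short beaker. Origin: centre of the base's underside, on the table; z up.
- slim_stand_foot (a point): Foot of the slim peg: centre of the base's top face, 15 mm above the table.
- thick_stand: The other fixed drying stand, empty: same base, but a thick black peg 54 mm diameter, 70 mm tall, too thick for either beaker. Origin: centre of the base's underside. The two stands may be swapped left and right.
- tray: Fixed shallow grey plastic tray, 200 mm (its x) x 160 mm (its y) outside, 14 mm high, walls 4 mm, floor 4 mm thick, empty. Origin: centre of its underside, on the table. Stand the short beaker near its middle: its centre within 70 mm along x and 50 mm along y of the tray's centre.
- bottle_a: Bystander: white plastic bottle, 60 mm diameter, 170 mm tall, at the far side. Origin: centre of its underside.
- bottle_b: Bystander: black plastic bottle, 68 mm diameter, 150 mm tall, at the far side. Origin: centre of its underside.
- reel: Bystander: white plastic film reel (spool) standing on its flange, 60 mm diameter, 40 mm tall, between robot and stands. Origin: centre of its underside.
- canister: Bystander: black film canister, 32 mm diameter, 50 mm tall, beyond the stands. Origin: centre of its underside.
Things that resemble listed ones, but are neither listed nor needed, are in the scene too. What is shaped like the tall but green is not meant.

How it is judged:
By the outcome, as a careful person would: the job done as asked, in the order asked, and still so for the second after the job is handed in, with the robot touching nothing.
It also fails if it takes over 56 s, if anything falls off the work surface, if the arm or the gripper's body presses on something with over 40 N, if the wrist force passes 120 N, or if a joint passes its speed limit or range.

## Robot

A 7-joint arm with a two-finger parallel gripper is mounted at the origin on the work surface. World frame = base frame: x ahead of the robot, y to its left, z up, the work surface at z = 0. Lengths are in mm, angles in rad, forces in N, time in s.
With the tool pointing down it reaches from about 425 to 950 mm from the base axis. Payload 4.7 kg.
Tool frame: the origin (TCP) lies on the centre line of the jaws, within the pads' length; the fingertips stand tip_reach ahead of it and the grasp point (between the pads) is the TCP (tip_reach is the distance from the TCP to the fingertips, in mm); z points along the fingers, y is the line along which they close (so a half turn about z gives the same grasp; the last joint's range is limited). The gripper opens to 87 mm and grips with 3 to 60 N. Pads are 19 mm wide; open, the fingers measure 117 mm over their backs; the gripper's body (75 mm by 190 mm) begins 51 mm behind the grasp point.
Start: joints at [1.162, 0.469, -0.049, 1.532, 0.024, 1.141, -0.082], TCP at [250.292, -626.898, 241.573] pointing down, gripper open.
Joint ranges: [-2.59, 2.59], [-0.33, 1.99], [-1.39, 1.29], [0.1, 2.45], [-1.04, 4.18], [0.21, 1.99], [-2.66, 2.66]. Speed limits (rad/s): [2.57, 2.57, 3.14, 3.14, 3.14, 3.14, 3.14].

## Interface

Orientations are given as a rotation vector (axis times angle).
In Python, from cell import * gives the robot as it stands.
- The arm moves only by the shell command python3 -m inch 'ROWS'. ROWS is a JSON object of lists of equal length, an entry for each row: "dr": the turn, a rotation vector about the tool's x, y, z in degrees, a list of three; "slide": the shift along the tool's x, y, z in m, a list of three; "gripper": the finger opening in m, from 0 to 0.087. In form: {"dr": [[ax, ay, az], ...], "slide": [[dx, dy, dz], ...], "gripper": [gripper, ...]}. A call has 1 to 8 rows; each row shifts and turns the commanded pose from where the row before left it, along the tool's axes as they then stand; what a row does not reach is not made up. A row lasts 1/12 s, in which the tool goes at most 41.7 mm and 7.16 degrees, less where a joint would pass 70% of its speed; a pose out of reach is approached as far as the arm can. A call with a gripper value outside its range is refused whole. The fingers move at their own pace and stop on an object; the grip force is fixed at half the most. Time passes only in rows, so rows that do not move let the fingers close. It gives the time, the measured TCP pose, the force, the opening and the grip force at its end, in the units of the state.
- get_obs(): the state, without advancing time (a new reading comes with each control period).
- grab_frame(name): name is "scene" or "top"; returns a dict with "frame" (384x512x3 uint8, red, green, blue), "depth" (384x512 float32, mm along the optical axis (not along the pixel's ray), 0 where there is no reading), "fx", "fy", "cx", "cy" (pixels), "D" ([k1, k2, p1, p2, k3] as OpenCV has them; the pictures are not rectified), "extrinsics" (4x4, takes a point from world to camera coordinates). Camera axes: x right, y down, z forward; pixel columns grow to the right and rows downward; lengths in mm; the calibration is good to about 2 mm. A picture is of the moment at which its call begins.
- close_job(): hands the job in; it is judged then, once.
The state is a dict: "clock": time; "joint_pos": joint angles; "dq": joint speeds; "tau": joint torques, N m; "tool_pos": TCP position; "tcp_rot": TCP orientation; "ft_force": force on the tool from outside, world axes, zero at the start; "moment": the same for the moment, N m; "width": finger opening in mm; "grip_force": force on a finger pad.
Only numpy, scipy, OpenCV 4.12 (cv2) and the standard library are available. Lean on these libraries where they do the work, as an engineer would, in place of code of your own. Each camera call takes 0.05 s, during which the arm holds its last target. There are 200 camera calls.

## Working session

There is one attempt and no reset: what is moved stays moved. The work goes in short steps, Python scripts to look and compute and a shell command to move; the robot and the scene stay as the last step left them, time stands still between calls to the robot, and variables do not carry over. Pictures are saved under pics/ and viewed, at most 10 in all, crops included, and the job is handed in when it is done.

```bash
ls; mkdir -p pics; python3 - <<'E'
from cell import *
import cv2,numpy as np,pickle
o=get_obs();print({k:np.round(v,3).tolist() for k,v in o.items()})
for n in("scene","top"):
    f=grab_frame(n);pickle.dump(f,open(f'{n}0.pkl','wb'))
    cv2.imwrite(f'pics/{n}0.png',cv2.resize(f["frame"][...,::-1],(800,600)))
    print(n,f["fx"],f["cx"],f["D"],f["extrinsics"].tolist() if hasattr(f["extrinsics"],'tolist') else f["extrinsics"])
E
```

```text
pics
{'clock': 0.0, 'joint_pos': [1.162, 0.469, -0.049, 1.534, 0.024, 1.141, -0.082], 'dq': [0.001, 0.0, 0.0, 0.001, -0.001, -0.001, -0.001], 'tau': [0.0, -50.797, -0.08, -23.615, -0.061, 0.038, 0.0], 'tool_pos': [250.051, -626.38, 240.505], 'tcp_rot': [-3.083, -0.593, 0.001], 'ft_force': [-0.369, -0.486, -0.265], 'moment': [-0.021, -0.003, -0.011], 'grip_force': 0.0, 'width': 87.052}
scene 353.4558375881555 256.54347906950443 [0.00652391 0.         0.         0.         0.        ] [[0.6440958196005494, 0.7649365419562241, 0.0035583638305330834, -430.58024822193283], [0.6448608604430697, -0.5404751801953669, -0.5404082255678662, -299.1797479135528], [-0.4114547919780746, 0.35036932852754027, -0.8413954407919264, 1243.2315625443787], [0.0, 0.0, 0.0, 1.0]]
top 498.1112163615547 254.38634782127568 [-0.16950574  0.          0.          0.          0.        ] [[0.024799120927939195, -0.9995562149824653, 0.01650383867859197, 8.898262155948903], [-0.9990504100283416, -0.025371395965681262, -0.035419916557708354, 583.7918872154245], [0.035822923155486006, -0.015609784004916794, -0.9992362347412727, 1394.1963847339389], [0.0, 0.0, 0.0, 1.0]]
```

View pics/scene0.png

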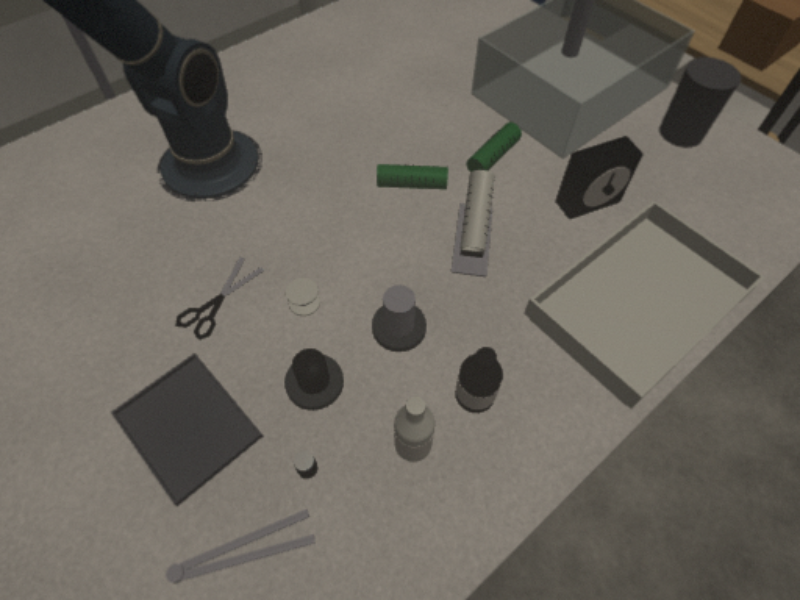

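View pics/top0.png

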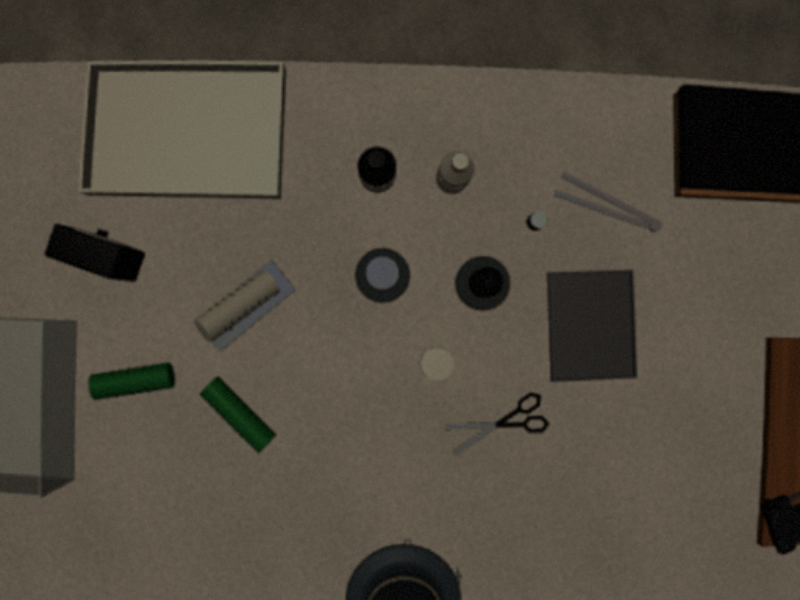

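The scene view shows the steel beaker over the slim stand at (400,310), the thick stand at (313,375), the dark 200x160 tray at (188,428) and the white tall beaker in its cradle at (478,215). In the top view the steel beaker is at (382,273), the white beaker at (238,303), the tray at (591,325), the reel at (437,365), the canister at (537,220) and the bottles at (377,168) and (456,170).

```bash
cat > h.py <<'E'
import numpy as np,cv2,pickle
from scipy.optimize import least_squares
def cloud(f):
    d=f["depth"];h,w=d.shape
    v,u=np.mgrid[0:h,0:w];K=np.array([[f["fx"],0,f["cx"]],[0,f["fy"],f["cy"]],[0,0,1]])
    p=cv2.undistortPoints(np.stack([u,v],-1).reshape(-1,1,2).astype(float),K,np.array(f["D"],float)).reshape(h,w,2)
    P=np.concatenate([p*d[...,None],d[...,None]],-1)
    E=np.array(f["extrinsics"]);W=(P-E[:3,3])@E[:3,:3]
    W[d<=0]=np.nan
    return W
def circ(p):
    r=least_squares(lambda q:np.hypot(p[:,0]-q[0],p[:,1]-q[1])-q[2],[*p.mean(0)[:2],30],loss='soft_l1');return r.x
E
python3 - <<'E'
from h import *
S=1.5625
fs={n:pickle.load(open(n+'0.pkl','rb')) for n in("scene","top")}
C={n:cloud(f) for n,f in fs.items()}
T=C['top'];
def at(x,y):return T[int(y/S),int(x/S)]
for n,xy in dict(steel=(382,273),thick=(486,281),tray=(591,325),traycorn=(549,273),reel=(437,365),can=(537,220),ba=(460,162),bb=(377,160),tall=(238,303),tallb=(205,325),tallm=(270,283)).items():print(n,at(*xy).round(1))
A=np.concatenate([c.reshape(-1,3) for c in C.values()]);A=A[~np.isnan(A[:,0])]
for n,c in C.items():
    P=c.reshape(-1,3);P=P[~np.isnan(P[:,0])]
    def near(xy,r,z0,z1):
        return P[(np.hypot(P[:,0]-xy[0],P[:,1]-xy[1])<r)&(P[:,2]>z0)&(P[:,2]<z1)]
    for nm,xy in(('steel',at(382,273)),('thick',at(486,281))):
        q=near(xy,60,92 if nm=='steel' else 78,125);
        print(n,nm,'top mean',q.mean(0).round(1),len(q),'minmax',q.min(0).round(1),q.max(0).round(1))
        b=near(xy,75,9,22); print('  base ctr',circ(b) .round(1), b.min(0).round(1),b.max(0).round(1))
    t=near(at(591,325),170,8,25);print(n,'tray rim',len(t),cv2.minAreaRect(t[:,:2].astype(np.float32)) if len(t) else '')
    t=near(at(238,303),100,60,180);
    print(n,'tall',len(t),t.mean(0),np.linalg.svd(t-t.mean(0))[2][0] if len(t)<5000 else '',cv2.minAreaRect(t[:,:2].astype(np.float32)))
    t=near(at(238,303),130,3,12);print(n,'cradle',len(t),cv2.minAreaRect(t[:,:2].astype(np.float32)))
    z=near((500,0),150,-20,5);print('table z',np.median(z[:,2]))
E
```

```text
steel [595.8  52.8 101.4]
thick [ 587.9 -127.1   83.6]
tray [ 512.8 -334.5   -0.7]
traycorn [ 608.2 -251.4    9.3]
reel [438.5 -47.4  41.4]
can [ 700.2 -219.4   47.2]
ba [776.3 -69.6 166.3]
bb [778.1  65.  149.6]
tall [539.4 294.6 102.6]
tallb [499.1 342.  136.3]
tallm [573.3 246.   77.8]
scene steel top mean [599.8  51.7 100. ] 325 minmax [571.1  25.3  92.1] [626.2  79.7 104.6]
  base ctr [596.7  54.3  41.6] [549.2   3.9   9. ] [647.9 101.9  21.5]
scene thick top mean [ 590.7 -129.6   83.3] 299 minmax [ 562.1 -154.9   78. ] [ 614.8 -103.    88.7]
  base ctr [ 586.5 -127.8   41.4] [ 543.1 -177.7    9.2] [637.9 -79.4  21.8]
scene tray rim 728 ((499.38494873046875, -316.03228759765625), (234.60816955566406, 194.25987243652344), 3.1828577518463135)
scene tall 793 [540.72552425 294.24856138 101.33753953] [ 0.59838729 -0.68221309 -0.42014039] ((539.562255859375, 295.49188232421875), (50.70267868041992, 142.54190063476562), 39.535770416259766)
scene cradle 673 ((541.2904052734375, 291.33734130859375), (246.98452758789062, 248.26211547851562), 37.63054275512695)
table z 0.6521134611696345
top steel top mean [594.7  52.   98.7] 339 minmax [569.2  26.1  93.3] [622.6  79.3 105.6]
  base ctr [595.7  51.9  41.1] [546.4   2.3   9.2] [642.7 101.2  21.4]
top thick top mean [ 584.8 -129.    82.6] 251 minmax [ 561.  -154.9   78. ] [ 609.6 -103.6   91.4]
  base ctr [ 585.3 -132.5   41.1] [ 536.7 -179.7    9. ] [633.5 -81.9  21.5]
top tray rim 569 ((491.8076477050781, -318.61712646484375), (295.9801330566406, 270.62017822265625), 29.625661849975586)
top tall 1005 [532.37488273 297.30879632 101.97354511] [-0.59778989  0.69754869  0.39506085] ((532.2623901367188, 299.55126953125), (50.32958221435547, 153.07003784179688), 39.97935485839844)
top cradle 847 ((539.2456665039062, 294.08697509765625), (250.87808227539062, 256.5853271484375), 58.02701950073242)
table z -1.0305900891482862
```

```bash
python3 - <<'E'
from h import *
f=pickle.load(open('top0.pkl','rb'))['frame'][...,::-1]
c=cv2.convertScaleAbs(f[150:240,110:200],alpha=1.8)
g=pickle.load(open('scene0.pkl','rb'))['frame'][...,::-1]
d=cv2.convertScaleAbs(g[95:185,265:355],alpha=1.8)
r=lambda x:cv2.resize(x,(400,400),interpolation=cv2.INTER_CUBIC)
cv2.imwrite('pics/crop1.png',np.hstack([r(c),r(d)]))
E
```

```text
(no output)
```

View pics/crop1.png

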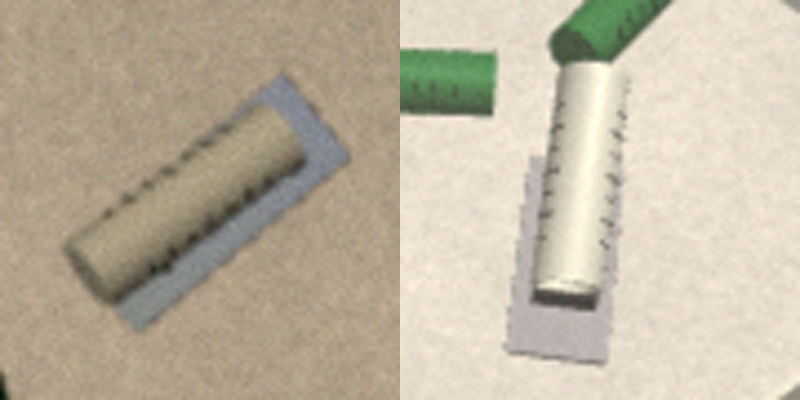

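The crop shows the tall beaker's closed end at upper left in the scene view and its mouth at the low end, with bare plate beyond the mouth. In the top crop the mouth is at (300,150) and the closed end at (90,275). Next I'll fit its axis and check the helpers.

```bash
cat >> h.py <<'E'
from scipy.spatial.transform import Rotation as R
def toward(goal,Rg=None):
    from cell import get_obs
    o=get_obs();M=R.from_rotvec(o['tcp_rot'])
    print('t',round(o['clock'],2),'tcp',np.round(o['tool_pos'],1),'F',np.round(o['ft_force'],1),'w',round(o['width'],1),'grip',round(o['grip_force'],1),'q',np.round(o['joint_pos'],2))
    if goal is not None: print(' slide mm (present axes)',M.inv().apply(np.array(goal)-o['tool_pos']).round(1))
    if Rg is not None: print(' dr deg',np.degrees((M.inv()*Rg).as_rotvec()).round(1),' slide after turn',Rg.inv().apply(np.array(goal)-o['tool_pos']).round(1))
E
python3 - <<'E'
import cell;print([n for n in dir(cell) if n[0]!='_'],getattr(cell,'tip_reach',None))
from h import *
o=cell.get_obs();print(R.from_rotvec(o['tcp_rot']).as_matrix().round(3))
for n in("scene","top"):
    P=cloud(pickle.load(open(n+'0.pkl','rb'))).reshape(-1,3);P=P[~np.isnan(P[:,0])]
    P=P[(np.hypot(P[:,0]-536,P[:,1]-296)<95)&(P[:,2]>45)]
    def ax(q):
        c=np.radians(25);d=np.array([np.cos(q[3])*np.cos(c),np.sin(q[3])*np.cos(c),-np.sin(c)]);return d
    def res(q):
        v=P-q[:3];d=ax(q);return np.r_[np.linalg.norm(v-np.outer(v@d,d),axis=1)-24,(q[:3]-[536,296,85])@d*.01]
    r=least_squares(res,[536,296,85,np.radians(-50)],loss='soft_l1',f_scale=3)
    q=r.x;d=ax(q);s=(P-q[:3])@d;rad=np.abs(res(q)[:-1])<5
    print(n,q[:3].round(1),np.degrees(q[3]),len(P),'ext',np.percentile(s[rad],[.3,2,98,99.7]).round(1),'med res',np.median(np.abs(res(q))))
    t=cloud(pickle.load(open(n+'0.pkl','rb'))).reshape(-1,3)
    m=(np.abs(t[:,0]-510)<115)&(np.abs(t[:,1]+330)<100)&(t[:,2]>8)&(t[:,2]<22);t=t[m];print('tray',len(t),np.percentile(t[:,:2],[2,98],axis=0).round(0).tolist())
E
```

```text
['Unreachable', 'close_job', 'get_obs', 'grab_frame', 'tip_reach'] 19.0
[[ 0.929  0.371 -0.001]
 [ 0.371 -0.929  0.002]
 [-0.    -0.002 -1.   ]]
scene [537.8 298.8  82.9] -48.91280116587035 802 ext [-78.1 -75.1  69.6  70.4] med res 0.9256175053553477
tray 717 [[415.0, -414.0], [619.0, -250.0]]
top [535.2 297.4  81.4] -49.11926987278791 1010 ext [-78.8 -77.7  66.8  70. ] med res 1.5298812888200182
tray 540 [[413.0, -417.0], [614.0, -251.0]]
```

```bash

python3 -m inch '{"dr":[[0,0,0],[0,0,0],[0,0,0],[0,0,0],[0,0,0],[0,0,0],[0,0,0],[0,0,0]],"slide":[[0.012,-0.010,0],[0.024,-0.021,0.002],[0.024,-0.021,0.002],[0.024,-0.021,0.002],[0.024,-0.021,0.002],[0.024,-0.021,0.002],[0.024,-0.021,0.002],[0.024,-0.021,0.002]],"gripper":[0.087,0.087,0.087,0.087,0.087,0.087,0.087,0.087]}'
python3 -m inch '{"dr":[[0,0,0],[0,0,0],[0,0,0],[0,0,0],[0,0,0],[0,0,0],[0,0,0],[0,0,0]],"slide":[[0.024,-0.021,0.002],[0.024,-0.021,0.002],[0.024,-0.021,0.002],[0.024,-0.021,0.002],[0.024,-0.021,0.002],[0.024,-0.021,0.002],[0.024,-0.021,0.002],[0.024,-0.021,0.002]],"gripper":[0.087,0.087,0.087,0.087,0.087,0.087,0.087,0.087]}'
python3 -m inch '{"dr":[[0,0,0],[0,0,0],[0,0,0],[0,0,0],[0,0,0],[0,0,0],[0,0,0],[0,0,0]],"slide":[[0.024,-0.021,0.002],[0.024,-0.021,0.002],[0.024,-0.021,0.002],[0.024,-0.021,0.002],[0.024,-0.021,0],[0.024,-0.021,0],[0.024,-0.021,0],[0.012,-0.010,0]],"gripper":[0.087,0.087,0.087,0.087,0.087,0.087,0.087,0.087]}'
python3 -c "
from h import *
toward([596.5,52.5,200],R.from_euler('xyz',[np.pi,0,np.radians(21.8)]))"
```

```text
clock: 0.77
tool_pos: [359.5, -412.7, 227.2]
tcp_rot: [-3.085, -0.593, 0.001]
ft_force: [0.8, -1.4, 0.3]
width: 86.9
grip_force: 0.0
clock: 1.43
tool_pos: [475.4, -185.7, 211.3]
tcp_rot: [-3.085, -0.593, 0.001]
ft_force: [1.2, -0.2, -0.5]
width: 87.3
grip_force: 0.0
clock: 2.1
tool_pos: [585.2, 30.3, 203.3]
tcp_rot: [-3.081, -0.6, -0.001]
ft_force: [0.2, 1.1, 0.2]
width: 87.0
grip_force: 0.0
t 2.1 tcp [585.2  30.3 203.3] F [0.2 1.1 0.2] w 87.0 grip 0.0 q [ 0.16  0.39 -0.37  1.78  0.16  1.   -1.45]
 slide mm (present axes) [ 18.8 -16.4   3.4]
 dr deg [-0.1 -0.1  0.2]  slide after turn [ 18.8 -16.4   3.3]
```

```bash

python3 -m inch '{"dr":[[0,0,0],[0,0,0]],"slide":[[0,0,0],[0,0,0]],"gripper":[0.087,0.087]}' | grep tool
python3 -c "
from h import *
toward([596.5,52.5,75],R.from_euler('xyz',[np.pi,0,np.radians(21.8)]))"
```

```text
tool_pos: [584.0, 26.1, 203.0]
t 2.27 tcp [584.   26.1 203. ] F [-0.2 -0.9  0.3] w 87.0 grip 0.0 q [ 0.16  0.38 -0.36  1.78  0.16  1.01 -1.45]
 slide mm (present axes) [ 21.6 -19.8 128. ]
 dr deg [-0.   0.1  0.1]  slide after turn [ 21.4 -19.9 128. ]
```

```bash

python3 -m inch '{"dr":[[0,0,0],[0,0,0],[0,0,0],[0,0,0],[0,0,0],[0,0,0],[0,0,0],[0,0,0]],"slide":[[0.011,-0.010,0],[0.011,-0.010,0],[0,0,0.018],[0,0,0.025],[0,0,0.025],[0,0,0.025],[0,0,0.020],[0,0,0.015]],"gripper":[0.087,0.087,0.087,0.087,0.087,0.087,0.087,0.087]}'
python3 - <<'E'
from h import *
from cell import grab_frame
toward([596.5,52.5,75])
f=grab_frame('top');g=grab_frame('scene')
c=f['frame'][140:210,210:280,::-1];d=g['frame'][150:240,210:300,::-1]
r=lambda x:cv2.resize(cv2.convertScaleAbs(x,alpha=1.8),(400,400),interpolation=cv2.INTER_CUBIC)
cv2.imwrite('pics/g1.png',np.hstack([r(c),r(d)]))
E
```

```text
clock: 2.93
tool_pos: [596.6, 52.3, 73.6]
tcp_rot: [-3.085, -0.592, 0.003]
ft_force: [-0.6, -0.8, -0.1]
width: 87.2
grip_force: 0.0
t 2.93 tcp [596.6  52.3  73.6] F [-0.6 -0.8 -0.1] w 87.2 grip 0.0 q [ 0.08  0.56 -0.32  1.85  0.24  0.77 -1.56]
 slide mm (present axes) [-0.  -0.3 -1.4]
```

View pics/g1.png

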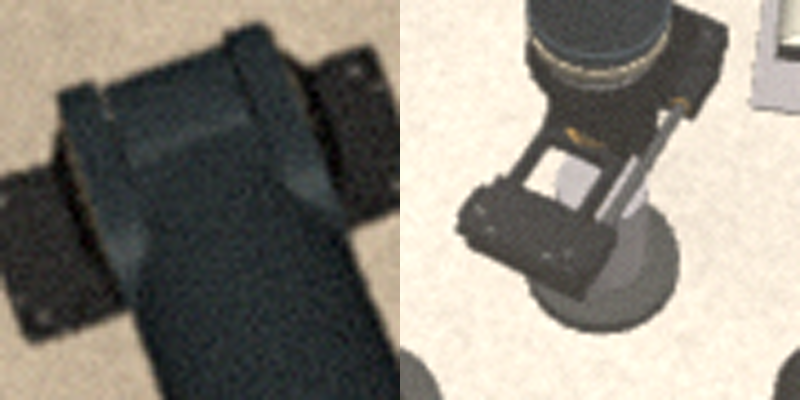

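The crop shows the beaker (600,190 in the right half) sitting between the two fingers. I'll close the gripper and lift.

```bash

python3 -m inch '{"dr":[[0,0,0],[0,0,0],[0,0,0],[0,0,0],[0,0,0],[0,0,0],[0,0,0],[0,0,0]],"slide":[[0,0,0],[0,0,0],[0,0,0],[0,0,0],[0,0,0],[0,0,0],[0,0,0],[0,0,0]],"gripper":[0.05,0.05,0.05,0.05,0.05,0.05,0.05,0.05]}'
```

```text
clock: 3.7
tool_pos: [597.6, 52.3, 76.3]
tcp_rot: [3.085, 0.593, 0.002]
ft_force: [-1.0, -0.6, 5.4]
width: 56.4
grip_force: 30.0
```

```bash

python3 -m inch '{"dr":[[0,0,0],[0,0,0],[0,0,0],[0,0,0],[0,0,0],[0,0,0],[0,0,0],[0,0,0]],"slide":[[0,0,-0.005],[0,0,-0.010],[0,0,-0.015],[0,0,-0.018],[0,0,-0.020],[0,0,-0.020],[0,0,-0.018],[0,0,-0.012]],"gripper":[0.05,0.05,0.05,0.05,0.05,0.05,0.05,0.05]}'
python3 - <<'E'
from h import *
toward([515,-333,59+120])
E
```

```text
clock: 4.37
tool_pos: [597.8, 52.2, 196.0]
tcp_rot: [3.085, 0.593, 0.004]
ft_force: [-0.8, -0.7, -1.9]
width: 56.5
grip_force: 30.0
t 4.37 tcp [597.8  52.2 196. ] F [-0.8 -0.7 -1.9] w 56.5 grip 30.0 q [ 0.12  0.42 -0.37  1.75  0.17  1.   -1.5 ]
 slide mm (present axes) [-219.8  327.    16.7]
```

```bash

python3 -m inch '{"dr":[[0,0,0],[0,0,0],[0,0,0],[0,0,0],[0,0,0],[0,0,0],[0,0,0]],"slide":[[-0.008,0.012,0],[-0.017,0.0253,0],[-0.017,0.0253,0],[-0.017,0.0253,0],[-0.017,0.0253,0],[-0.017,0.0253,0],[-0.017,0.0253,0]],"gripper":[0.05,0.05,0.05,0.05,0.05,0.05,0.05]}'
python3 -m inch '{"dr":[[0,0,0],[0,0,0],[0,0,0],[0,0,0],[0,0,0],[0,0,0],[0,0,0],[0,0,0]],"slide":[[-0.017,0.0253,0],[-0.017,0.0253,0],[-0.017,0.0253,0],[-0.017,0.0253,0],[-0.017,0.0253,0],[-0.017,0.0253,0],[-0.008,0.0114,0],[0,0,0]],"gripper":[0.05,0.05,0.05,0.05,0.05,0.05,0.05,0.05]}'
python3 - <<'E'
from h import *
toward([515,-333,65],R.from_euler('xyz',[np.pi,0,np.radians(21.8)]))
E
```

```text
clock: 4.95
tool_pos: [553.8, -143.4, 192.3]
tcp_rot: [-3.085, -0.592, 0.004]
ft_force: [-0.0, -0.3, -2.1]
width: 56.4
grip_force: 30.0
clock: 5.62
tool_pos: [510.7, -338.6, 192.2]
tcp_rot: [3.087, 0.58, -0.005]
ft_force: [-0.4, -1.0, -1.2]
width: 56.5
grip_force: 30.0
t 5.62 tcp [ 510.7 -338.6  192.2] F [-0.4 -1.  -1.2] w 56.5 grip 30.0 q [ 0.7   0.43 -0.24  1.73  0.12  1.   -0.79]
 slide mm (present axes) [  6.5  -3.7 127.1]
 dr deg [ 0.   0.2 -0.5]  slide after turn [  6.1  -3.6 127.2]
```

```bash

python3 -m inch '{"dr":[[0,0,0],[0,0,0],[0,0,0],[0,0,0],[0,0,0],[0,0,0],[0,0,0],[0,0,0]],"slide":[[0.003,-0.002,0.010],[0.003,-0.002,0.018],[0,0,0.022],[0,0,0.022],[0,0,0.020],[0,0,0.014],[0,0,0.009],[0,0,0.005]],"gripper":[0.05,0.05,0.05,0.05,0.05,0.05,0.05,0.05]}'
python3 -m inch '{"dr":[[0,0,0],[0,0,0],[0,0,0]],"slide":[[0,0,0.003],[0,0,0.003],[0,0,0]],"gripper":[0.05,0.05,0.05]}'
```

```text
clock: 6.28
tool_pos: [518.0, -324.5, 71.5]
tcp_rot: [-3.081, -0.597, 0.003]
ft_force: [0.3, -0.2, -0.1]
width: 56.0
grip_force: 30.0
clock: 6.53
tool_pos: [518.6, -327.0, 67.8]
tcp_rot: [3.085, 0.594, 0.001]
ft_force: [0.4, 1.2, -1.3]
width: 56.2
grip_force: 30.0
```

```bash

python3 -m inch '{"dr":[[0,0,0],[0,0,0]],"slide":[[0,0,0.002],[0,0,0]],"gripper":[0.05,0.05]}'
```

```text
clock: 6.7
tool_pos: [518.5, -327.4, 66.0]
tcp_rot: [3.084, 0.593, 0.001]
ft_force: [-0.9, 0.3, -1.0]
width: 56.2
grip_force: 30.0
```

```bash

python3 -m inch '{"dr":[[0,0,0],[0,0,0]],"slide":[[0,0,0.001],[0,0,0]],"gripper":[0.05,0.05]}' | egrep 'tool|ft'
python3 -m inch '{"dr":[[0,0,0],[0,0,0]],"slide":[[0,0,0.001],[0,0,0]],"gripper":[0.05,0.05]}' | egrep 'tool|ft'
```

```text
tool_pos: [518.6, -327.5, 65.3]
ft_force: [-0.4, -0.1, 3.0]
tool_pos: [518.7, -327.5, 65.3]
ft_force: [-2.1, 1.2, 8.6]
```

The beaker has touched the tray floor, so I'll release it and retreat.

```bash

python3 -m inch '{"dr":[[0,0,0],[0,0,0],[0,0,0],[0,0,0],[0,0,0],[0,0,0],[0,0,0]],"slide":[[0,0,0],[0,0,0],[0,0,0],[0,0,0],[0,0,0],[0,0,0],[0,0,0]],"gripper":[0.06,0.07,0.087,0.087,0.087,0.087,0.087]}'
python3 -m inch '{"dr":[[0,0,0],[0,0,0],[0,0,0],[0,0,0],[0,0,0],[0,0,0],[0,0,0],[0,0,0]],"slide":[[0,0,-0.010],[0,0,-0.015],[0,0,-0.020],[0,0,-0.025],[0,0,-0.030],[0,0,-0.030],[0,0,-0.025],[0,0,-0.015]],"gripper":[0.087,0.087,0.087,0.087,0.087,0.087,0.087,0.087]}'
python3 - <<'E'
from h import *
from cell import grab_frame
f=grab_frame('scene');cv2.imwrite('pics/p1.png',cv2.convertScaleAbs(f['frame'][...,::-1],alpha=1.6))
d=R.from_euler('z',-49.1,degrees=True)
def grasp(tilt,flip):
    z=d.apply([np.sin(tilt),0,-np.cos(tilt)]);y=d.apply([0,1,0])*flip
    return R.from_matrix(np.stack([np.cross(y,z),y,z],1))
for fl in(1,-1):
  for ti in(0,30):
    print(fl,ti);toward([507,332,220],grasp(np.radians(ti),fl))
E
```

```text
clock: 7.62
tool_pos: [518.2, -327.2, 63.4]
tcp_rot: [-3.085, -0.593, 0.0]
ft_force: [0.9, 0.0, -0.2]
width: 86.0
grip_force: 0.0
clock: 8.28
tool_pos: [519.4, -327.6, 238.0]
tcp_rot: [3.082, 0.592, 0.007]
ft_force: [0.7, -0.7, -0.3]
width: 87.0
grip_force: 0.0
1 0
t 8.33 tcp [ 520.6 -328.2  240.2] F [ 0.4 -0.   1.7] w 87.6 grip 0.0 q [ 0.69  0.38 -0.26  1.68  0.11  1.08 -0.79]
 slide mm (present axes) [ 232.  -618.3   16.8]
 dr deg [   0.6    0.2 -109.1]  slide after turn [507.9 422.   20.2]
1 30
t 8.33 tcp [ 520.6 -328.2  240.2] F [ 0.4 -0.   1.7] w 87.6 grip 0.0 q [ 0.69  0.38 -0.26  1.68  0.11  1.08 -0.79]
 slide mm (present axes) [ 232.  -618.3   16.8]
 dr deg [ -27.9  -20.1 -106.4]  slide after turn [ 449.9  422.  -236.5]
-1 0
t 8.33 tcp [ 520.6 -328.2  240.2] F [ 0.4 -0.   1.7] w 87.6 grip 0.0 q [ 0.69  0.38 -0.26  1.68  0.11  1.08 -0.79]
 slide mm (present axes) [ 232.  -618.3   16.8]
 dr deg [ 0.2 -0.6 70.9]  slide after turn [-507.9 -422.    20.2]
-1 30
t 8.33 tcp [ 520.6 -328.2  240.2] F [ 0.4 -0.   1.7] w 87.6 grip 0.0 q [ 0.69  0.38 -0.26  1.68  0.11  1.08 -0.79]
 slide mm (present axes) [ 232.  -618.3   16.8]
 dr deg [-18.4  25.5  69.2]  slide after turn [-449.9 -422.  -236.5]
```

View pics/p1.png

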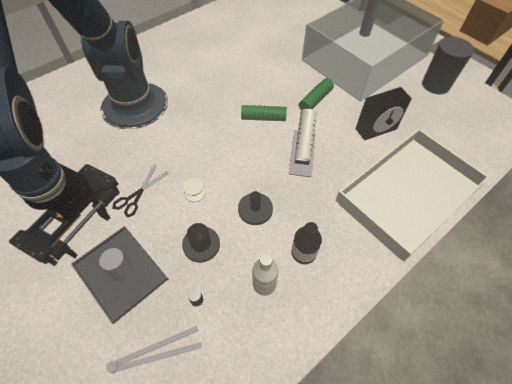

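The frame shows the steel beaker standing in the tray at (112,258) and the slim peg bare at (255,203). Next is the turn for the tall beaker.

```bash

python3 -m inch '{"dr":[[0,0,-6.8],[0,0,-6.8],[0,0,-6.8],[0,0,-6.8],[0,0,-6.8],[0,0,-6.8],[0,0,-6.8],[0,0,-6.8]],"slide":[[0,0,0],[0,0,0],[0,0,0],[0,0,0],[0,0,0],[0,0,0],[0,0,0],[0,0,0]],"gripper":[0.087,0.087,0.087,0.087,0.087,0.087,0.087,0.087]}' | grep tcp
python3 -m inch '{"dr":[[0,0,-6.8],[0,0,-6.8],[0,0,-6.8],[0,0,-6.8],[0,0,-6.8],[0,0,-6.8],[0,0,-6.8],[0,0,-6.8]],"slide":[[0,0,0],[0,0,0],[0,0,0],[0,0,0],[0,0,0],[0,0,0],[0,0,0],[0,0,0]],"gripper":[0.087,0.087,0.087,0.087,0.087,0.087,0.087,0.087]}' | grep tcp
python3 -m inch '{"dr":[[0,0,0],[0,0,0],[0,0,0],[0,0,0],[0,0,0],[0,0,0],[0,0,0],[0,0,0]],"slide":[[0.012,0.010,0],[0.025,0.021,0],[0.025,0.021,0],[0.025,0.021,0],[0.025,0.021,0],[0.025,0.021,0],[0.025,0.021,0],[0.025,0.021,0]],"gripper":[0.087,0.087,0.087,0.087,0.087,0.087,0.087,0.087]}' | grep tool
python3 -m inch '{"dr":[[0,0,0],[0,0,0],[0,0,0],[0,0,0],[0,0,0],[0,0,0],[0,0,0],[0,0,0]],"slide":[[0.025,0.021,0],[0.025,0.021,0],[0.025,0.021,0],[0.025,0.021,0],[0.025,0.021,0],[0.025,0.021,0],[0.025,0.021,0],[0.025,0.021,0]],"gripper":[0.087,0.087,0.087,0.087,0.087,0.087,0.087,0.087]}' | grep tool
python3 - <<'E'
from h import *
d=R.from_euler('z',-49.1,degrees=True)
def grasp(tilt,flip):
    z=d.apply([np.sin(tilt),0,-np.cos(tilt)]);y=d.apply([0,1,0])*flip
    return R.from_matrix(np.stack([np.cross(y,z),y,z],1))
toward([507,332,220],grasp(0,1))
toward([507,332,220],grasp(np.radians(30),1))
E
```

```text
tcp_rot: [-2.467, -1.945, 0.0]
tcp_rot: [-1.305, -2.857, 0.0]
tool_pos: [515.0, -80.2, 233.7]
tool_pos: [512.1, 180.5, 233.7]
t 11.0 tcp [512.1 180.5 233.7] F [1.4 0.4 0.4] w 87.1 grip 0.0 q [ 0.23  0.37 -0.82  1.82  0.31  1.08  0.  ]
 slide mm (present axes) [118.6  94.4  13.7]
 dr deg [-0.   0.  -0.5]  slide after turn [117.8  95.4  13.7]
t 11.0 tcp [512.1 180.5 233.7] F [1.4 0.4 0.4] w 87.1 grip 0.0 q [ 0.23  0.37 -0.82  1.82  0.31  1.08  0.  ]
 slide mm (present axes) [118.6  94.4  13.7]
 dr deg [ -0.1 -30.   -0.5]  slide after turn [108.9  95.4 -47. ]
```

```bash

python3 -m inch '{"dr":[[0,0,0],[0,0,0],[0,0,0],[0,0,0],[0,0,0],[0,0,0]],"slide":[[0.024,0.019,0],[0.024,0.019,0],[0.024,0.019,0],[0.024,0.019,0],[0.017,0.013,0],[0.007,0.006,0]],"gripper":[0.087,0.087,0.087,0.087,0.087,0.087]}' | grep tool
python3 -m inch '{"dr":[[0,-3,0],[0,-5,0],[0,-6,0],[0,-6,0],[0,-6,0],[0,-4,0],[0,0,0]],"slide":[[0,0,0],[0,0,0],[0,0,0],[0,0,0],[0,0,0],[0,0,0],[0,0,0]],"gripper":[0.087,0.087,0.087,0.087,0.087,0.087,0.087]}' | grep tool
python3 - <<'E'
from h import *
d=R.from_euler('z',-49.1,degrees=True)
def grasp(tilt,flip):
    z=d.apply([np.sin(tilt),0,-np.cos(tilt)]);y=d.apply([0,1,0])*flip
    return R.from_matrix(np.stack([np.cross(y,z),y,z],1))
toward([507,332,104],grasp(np.radians(30),1))
E
```

```text
tool_pos: [504.8, 335.7, 233.9]
tool_pos: [504.3, 333.2, 232.5]
t 12.08 tcp [504.3 333.2 232.5] F [-0.8  2.2 -0.8] w 87.3 grip 0.0 q [-0.43  0.48 -0.64  1.74  0.8   1.32 -0.65]
 slide mm (present axes) [ 61.9   1.5 112.6]
 dr deg [-0.1  0.   0. ]  slide after turn [ 61.9   1.3 112.6]
```

```bash

python3 -m inch '{"dr":[[0,0,0],[0,0,0],[0,0,0],[0,0,0],[0,0,0],[0,0,0],[0,0,0],[0,0,0]],"slide":[[0.005,0,0.009],[0.009,0,0.016],[0.011,0.001,0.020],[0.011,0,0.020],[0.010,0.001,0.018],[0.008,0,0.014],[0.005,0,0.010],[0.003,0,0.006]],"gripper":[0.087,0.087,0.087,0.087,0.087,0.087,0.087,0.087]}'
python3 - <<'E'
from h import *
from cell import grab_frame
toward([507,332,104])
f=grab_frame('top');g=grab_frame('scene')
c=f['frame'][140:240,110:210,::-1];d=g['frame'][70:170,250:350,::-1]
r=lambda x:cv2.resize(cv2.convertScaleAbs(x,alpha=1.8),(400,400),interpolation=cv2.INTER_CUBIC)
cv2.imwrite('pics/g2.png',np.hstack([r(c),r(d)]))
E
```

```text
clock: 12.75
tool_pos: [511.4, 328.7, 103.2]
tcp_rot: [1.111, 2.407, -0.3]
ft_force: [-0.5, 0.0, 0.6]
width: 87.0
grip_force: 0.0
t 12.75 tcp [511.4 328.7 103.2] F [-0.5  0.   0.6] w 87.0 grip 0.0 q [-0.47  0.63 -0.58  1.83  0.93  1.16 -0.84]
 slide mm (present axes) [ 4.2 -1.2 -3.4]
```

View pics/g2.png

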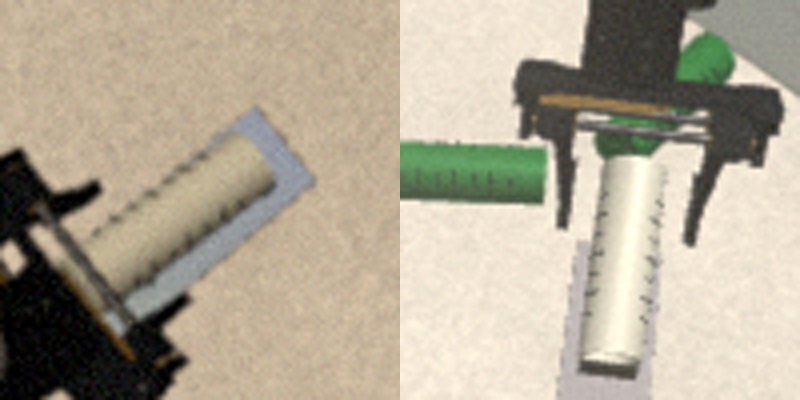

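The crop shows both fingers straddling the white beaker near its closed end, roughly centred (right half, fingers at x 562 and 690, beaker at 630). I'll close and lift straight up.

```bash

python3 -m inch '{"dr":[[0,0,0],[0,0,0],[0,0,0],[0,0,0],[0,0,0],[0,0,0],[0,0,0],[0,0,0]],"slide":[[0,0,0],[0,0,0],[0,0,0],[0,0,0],[0,0,0],[0,0,0],[0,0,0],[0,0,0]],"gripper":[0.042,0.042,0.042,0.042,0.042,0.042,0.042,0.042]}'
python3 - <<'E'
from h import *
from cell import get_obs
toward(np.array(get_obs()['tool_pos'])+[0,0,200])
E
```

```text
clock: 13.52
tool_pos: [510.5, 329.8, 104.9]
tcp_rot: [1.108, 2.407, -0.299]
ft_force: [-2.5, -1.0, 2.1]
width: 48.0
grip_force: 30.0
t 13.52 tcp [510.5 329.8 104.9] F [-2.5 -1.   2.1] w 48.0 grip 30.0 q [-0.47  0.63 -0.58  1.83  0.93  1.17 -0.84]
 slide mm (present axes) [-100.1   -0.2 -173.1]
```

```bash

python3 -m inch '{"dr":[[0,0,0],[0,0,0],[0,0,0],[0,0,0],[0,0,0],[0,0,0],[0,0,0],[0,0,0]],"slide":[[-0.003,0,-0.0052],[-0.006,0,-0.0104],[-0.010,0,-0.0173],[-0.012,0,-0.0208],[-0.014,0,-0.0242],[-0.014,0,-0.0242],[-0.014,0,-0.0242],[-0.014,0,-0.0242]],"gripper":[0.042,0.042,0.042,0.042,0.042,0.042,0.042,0.042]}'
python3 -m inch '{"dr":[[0,0,0],[0,0,0],[0,3,0],[0,5,0],[0,6,0],[0,6,0],[0,6,0],[0,6,0]],"slide":[[-0.009,0,-0.0156],[-0.004,0,-0.007],[0,0,0],[0,0,0],[0,0,0],[0,0,0],[0,0,0],[0,0,0]],"gripper":[0.042,0.042,0.042,0.042,0.042,0.042,0.042,0.042]}'
python3 -m inch '{"dr":[[0,6,0],[0,6,0],[0,6,0],[0,6,0],[0,5,0],[0,4,0],[0,0,0]],"slide":[[0,0,0],[0,0,0],[0,0,0],[0,0,0],[0,0,0],[0,0,0],[0,0,0]],"gripper":[0.042,0.042,0.042,0.042,0.042,0.042,0.042]}'
cat >> h.py <<'E'
def final(yaw,tilt=35):
    d=R.from_euler('z',yaw,degrees=True);t=np.radians(tilt)
    z=d.apply([-np.sin(t),0,-np.cos(t)]);y=d.apply([0,1,0])
    return R.from_matrix(np.stack([np.cross(y,z),y,z],1))
E
python3 - <<'E'
from h import *
for yaw in(-49.1,-90,-120):toward([596,53,290],final(yaw))
from cell import grab_frame
f=grab_frame('scene');g=grab_frame('top')
r=lambda x:cv2.resize(cv2.convertScaleAbs(x,alpha=1.8),(400,400),interpolation=cv2.INTER_CUBIC)
cv2.imwrite('pics/lift.png',np.hstack([r(f['frame'][20:200,200:380,::-1]),r(g['frame'][100:260,80:240,::-1])]))
E
```

```text
clock: 14.18
tool_pos: [511.0, 330.4, 281.0]
tcp_rot: [1.108, 2.407, -0.295]
ft_force: [-0.1, -0.1, -0.3]
width: 47.7
grip_force: 30.0
clock: 14.85
tool_pos: [510.9, 330.4, 305.3]
tcp_rot: [-1.298, -2.822, -0.028]
ft_force: [0.2, 0.7, -0.8]
width: 47.9
grip_force: 30.0
clock: 15.43
tool_pos: [513.8, 326.1, 301.2]
tcp_rot: [-1.081, -2.325, -0.336]
ft_force: [1.0, -1.1, -2.0]
width: 47.8
grip_force: 30.0
t 15.43 tcp [513.8 326.1 301.2] F [ 1.  -1.1 -2. ] w 47.8 grip 30.0 q [ 0.24  0.6  -0.93  1.54 -0.15  1.28  0.13]
 slide mm (present axes) [-220.9 -113.4 -140.8]
 dr deg [ 0.2 -0.1 -0.7]  slide after turn [-219.6 -116.7 -140.1]
t 15.43 tcp [513.8 326.1 301.2] F [ 1.  -1.1 -2. ] w 47.8 grip 30.0 q [ 0.24  0.6  -0.93  1.54 -0.15  1.28  0.13]
 slide mm (present axes) [-220.9 -113.4 -140.8]
 dr deg [-23.3   0.   32.8]  slide after turn [-230.2   82.2 -147.4]
t 15.43 tcp [513.8 326.1 301.2] F [ 1.  -1.1 -2. ] w 47.8 grip 30.0 q [ 0.24  0.6  -0.93  1.54 -0.15  1.28  0.13]
 slide mm (present axes) [-220.9 -113.4 -140.8]
 dr deg [-40.5   0.1  57.3]  slide after turn [-166.5  207.8 -102.9]
```

View pics/lift.png

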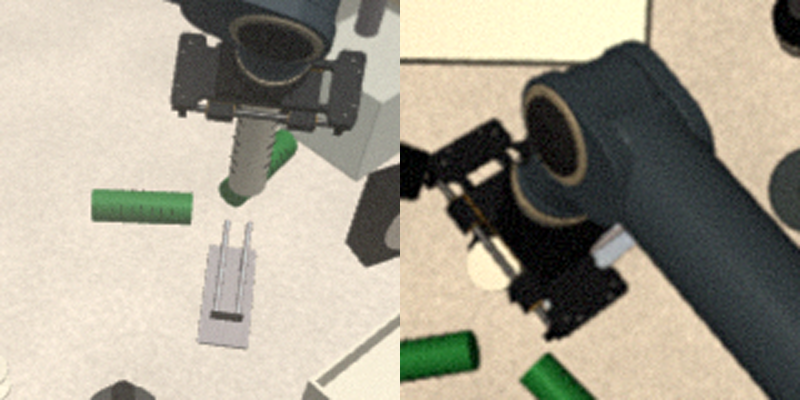

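The picture shows the white beaker hanging from the gripper (250,155 left half), near vertical, and the cradle empty. I'll turn it about the vertical and carry it over the peg.

```bash

python3 -m inch '{"dr":[[-2.9,0,4.1],[-2.9,0,4.1],[-2.9,0,4.1],[-2.9,0,4.1],[-2.9,0,4.1],[-2.9,0,4.1],[-2.9,0,4.1],[-2.9,0,4.1]],"slide":[[0,0,0],[0,0,0],[0,0,0],[0,0,0],[0,0,0],[0,0,0],[0,0,0],[0,0,0]],"gripper":[0.042,0.042,0.042,0.042,0.042,0.042,0.042,0.042]}' | grep tool
python3 -m inch '{"dr":[[0,0,0],[0,0,0],[0,0,0],[0,0,0],[0,0,0],[0,0,0],[0,0,0],[0,0,0]],"slide":[[-0.010,0.004,-0.006],[-0.020,0.007,-0.013],[-0.024,0.009,-0.015],[-0.024,0.009,-0.015],[-0.024,0.009,-0.015],[-0.024,0.009,-0.015],[-0.024,0.009,-0.015],[-0.024,0.009,-0.015]],"gripper":[0.042,0.042,0.042,0.042,0.042,0.042,0.042,0.042]}' | grep tool
python3 - <<'E'
from h import *
toward([596,53,295],final(-90))
E
```

```text
tool_pos: [509.4, 331.8, 305.5]
tool_pos: [577.7, 124.2, 294.5]
t 16.87 tcp [577.7 124.2 294.5] F [ 0.1  0.3 -0.7] w 48.3 grip 30.0 q [ 0.61  0.43 -0.81  1.73 -0.35  1.05  0.05]
 slide mm (present axes) [-58.3  17.5 -41.3]
 dr deg [-0.1  0.   0.6]  slide after turn [-58.1  18.3 -41.3]
```

```bash

python3 -m inch '{"dr":[[0,0,0],[0,0,0],[0,0,0],[0,0,0],[0,0,0]],"slide":[[-0.020,0.006,-0.014],[-0.020,0.006,-0.014],[-0.013,0.004,-0.009],[-0.005,0.002,-0.004],[0,0,0]],"gripper":[0.042,0.042,0.042,0.042,0.042]}' | grep tool
python3 - <<'E'
from h import *
from cell import grab_frame
toward([596,53,295],final(-90))
f=grab_frame('scene');g=grab_frame('top');pickle.dump((f,g),open('f2.pkl','wb'))
P=cloud(f).reshape(-1,3);rgb=f['frame'].reshape(-1,3).astype(float)
# beaker points: below TCP
m=(np.hypot(P[:,0]-596,P[:,1]-53)<55)&(P[:,2]>150)&(P[:,2]<272)
Q=P[m]
def res(q):
    d=np.array([q[2],q[3],1]);d/=np.linalg.norm(d);v=Q-[q[0],q[1],230];return np.linalg.norm(v-np.outer(v@d,d),axis=1)-24
r=least_squares(res,[596,53,0,0],loss='soft_l1',f_scale=2);q=r.x
print('n',len(Q),'ctr@230',q[:2].round(1),'tilt deg',np.degrees(q[2:]).round(1),'at z180',(q[:2]-50*q[2:]).round(1),'res',np.median(abs(res(q))),'zmin',np.percentile(Q[abs(res(q))<4,2],[.5,2]))
# peg
for n,c in(('scene',P),('top',cloud(g).reshape(-1,3))):
    b=c[(np.hypot(c[:,0]-596,c[:,1]-53)<70)&(c[:,2]>9)&(c[:,2]<21)];print(n,'base',len(b),b.min(0).round(1),b.max(0).round(1))
    b=c[(np.hypot(c[:,0]-596,c[:,1]-53)<30)&(c[:,2]>40)&(c[:,2]<95)];print(n,'peg',len(b),b.mean(0).round(1) if len(b) else '')
cv2.imwrite('pics/over.png',cv2.resize(cv2.convertScaleAbs(f['frame'][60:260,160:360,::-1],alpha=1.8),(600,600),interpolation=cv2.INTER_CUBIC))
E
```

```text
tool_pos: [596.7, 53.3, 294.3]
t 17.28 tcp [596.7  53.3 294.3] F [ 0.2  0.5 -1.1] w 47.7 grip 30.0 q [ 0.69  0.47 -0.77  1.67 -0.32  1.13  0.12]
 slide mm (present axes) [ 0.2 -0.7 -0.7]
 dr deg [-0.  -0.   0.4]  slide after turn [ 0.2 -0.7 -0.7]
n 120 ctr@230 [596.9  57. ] tilt deg [-0.5  0.4] at z180 [597.3  56.6] res 0.3974069467920991 zmin [177.52199015 178.69545238]
scene base 691 [548.    3.8   9.4] [648.  102.5  20.9]
scene peg 146 [602.5  49.2  71. ]
top base 232 [546.3  21.7   9.3] [658.9 101.   20.2]
top peg 0
```

View pics/over.png

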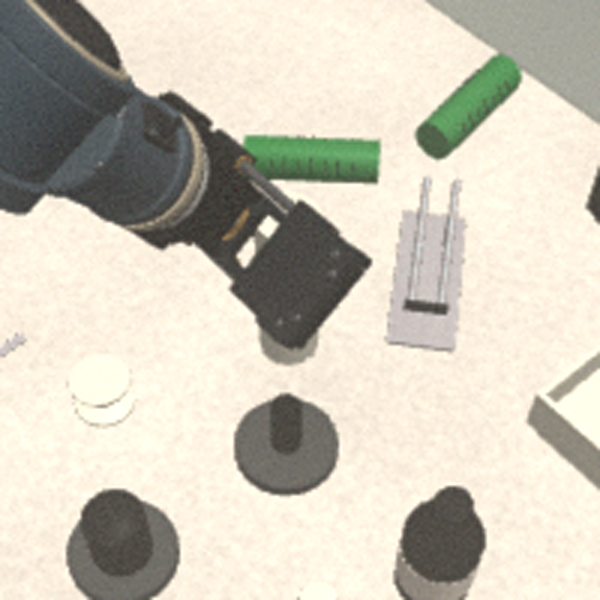

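The crop shows the slim peg at (286,420) directly below the white beaker's rim at (290,350), and the fit puts the beaker about 4 mm too far in +y. I'll correct that and lower.

```bash

python3 -m inch '{"dr":[[0,0,0],[0,0,0],[0,0,0],[0,0,0],[0,0,0],[0,0,0],[0,0,0]],"slide":[[-0.0029,0,-0.002],[-0.0057,0,0.0082],[-0.0115,0,0.0164],[-0.0115,0,0.0164],[-0.0115,0,0.0164],[-0.0057,0,0.0082],[0,0,0]],"gripper":[0.042,0.042,0.042,0.042,0.042,0.042,0.042]}' | egrep 'tool|ft'
python3 -m inch '{"dr":[[0,0,0],[0,0,0],[0,0,0],[0,0,0]],"slide":[[-0.0057,0,0.0082],[-0.0057,0,0.0082],[0,0,0],[0,0,0]],"gripper":[0.042,0.042,0.042,0.042]}' | egrep 'tool|ft'
python3 - <<'E'
from h import *
from cell import grab_frame
toward([597,50,131],final(-90))
f=grab_frame('scene');P=cloud(f).reshape(-1,3)
Q=P[(np.hypot(P[:,0]-596,P[:,1]-53)<45)&(P[:,2]>75)&(P[:,2]<170)]
def res(q):
    v=Q[:,:2]-q;return np.hypot(v[:,0],v[:,1])-24
q=least_squares(res,[596,53],loss='soft_l1',f_scale=2).x
print('beaker',q.round(1),len(Q),np.median(abs(res(q))))
b=P[(np.hypot(P[:,0]-596,P[:,1]-53)<70)&(P[:,2]>9)&(P[:,2]<21)];print('base',b.min(0).round(1),b.max(0).round(1))
E
```

```text
tool_pos: [594.3, 51.8, 211.5]
ft_force: [-0.3, 1.1, -1.2]
tool_pos: [596.2, 51.5, 194.1]
ft_force: [0.1, 0.0, -0.4]
t 18.3 tcp [596.2  51.5 194.1] F [ 0.1  0.  -0.4] w 48.1 grip 30.0 q [ 0.66  0.58 -0.75  1.77 -0.28  0.95  0.18]
 slide mm (present axes) [-37.5   0.6  50.8]
 dr deg [-0.1 -0.1  0.4]  slide after turn [-37.4   0.8  50.9]
beaker [597.2  54.4] 8 0.4755052763571683
base [548.5   4.    9.1] [647.  102.4  20.4]
```

```bash

python3 -m inch '{"dr":[[0,0,0],[0,0,0],[0,0,0],[0,0,0]],"slide":[[-0.0057,0,0.0082],[-0.0057,0,0.0082],[-0.0057,0,0.0082],[0,0,0]],"gripper":[0.042,0.042,0.042,0.042]}' | egrep 'tool|ft'
python3 -m inch '{"dr":[[0,0,0],[0,0,0],[0,0,0],[0,0,0]],"slide":[[-0.0057,0,0.0082],[-0.0057,0,0.0082],[-0.0023,0,0.0033],[0,0,0]],"gripper":[0.042,0.042,0.042,0.042]}' | egrep 'tool|ft'
```

```text
tool_pos: [594.9, 51.2, 161.6]
ft_force: [0.6, -0.3, -0.4]
tool_pos: [595.6, 51.6, 138.8]
ft_force: [-0.5, 0.1, -1.0]
```

```bash

for i in 1; do :; done
python3 -m inch '{"dr":[[0,0,0],[0,0,0],[0,0,0]],"slide":[[-0.0017,0,0.0025],[-0.0011,0,0.0016],[0,0,0]],"gripper":[0.042,0.042,0.042]}' | egrep 'tool|ft'
python3 -m inch '{"dr":[[0,0,0],[0,0,0]],"slide":[[-0.0006,0,0.0008],[0,0,0]],"gripper":[0.042,0.042]}' | egrep 'tool|ft'
python3 -m inch '{"dr":[[0,0,0],[0,0,0]],"slide":[[-0.0006,0,0.0008],[0,0,0]],"gripper":[0.042,0.042]}' | egrep 'tool|ft'
```

```text
tool_pos: [596.4, 51.7, 135.2]
ft_force: [-0.1, 0.1, -0.9]
tool_pos: [596.6, 51.7, 134.5]
ft_force: [1.1, -0.7, -0.1]
tool_pos: [596.7, 51.8, 133.8]
ft_force: [0.0, -0.3, 1.6]
```

```bash

python3 -m inch '{"dr":[[0,0,0],[0,0,0]],"slide":[[-0.0006,0,0.0008],[0,0,0]],"gripper":[0.042,0.042]}' | egrep 'tool|ft'
python3 -m inch '{"dr":[[0,0,0],[0,0,0]],"slide":[[-0.0006,0,0.0008],[0,0,0]],"gripper":[0.042,0.042]}' | egrep 'tool|ft'
```

```text
tool_pos: [597.0, 52.2, 133.7]
ft_force: [-0.5, -1.0, 5.8]
tool_pos: [597.1, 52.4, 133.6]
ft_force: [-2.4, -2.4, 10.8]
```

The rim has touched the base. I'll release and back off along the tool axis.

```bash

python3 -m inch '{"dr":[[0,0,0],[0,0,0],[0,0,0],[0,0,0],[0,0,0],[0,0,0],[0,0,0]],"slide":[[0,0,0],[0,0,0],[0,0,0],[0,0,0],[0,0,0],[0,0,0],[0,0,0]],"gripper":[0.052,0.062,0.075,0.087,0.087,0.087,0.087]}'
python3 -m inch '{"dr":[[0,0,0],[0,0,0],[0,0,0],[0,0,0],[0,0,0],[0,0,0],[0,0,0],[0,0,0]],"slide":[[0,0,-0.005],[0,0,-0.010],[0,0,-0.015],[0,0,-0.020],[0,0,-0.025],[0,0,-0.025],[0,0,-0.025],[0,0,-0.025]],"gripper":[0.087,0.087,0.087,0.087,0.087,0.087,0.087,0.087]}' | egrep 'tool|ft'
python3 -m inch '{"dr":[[0,0,0],[0,0,0],[0,0,0]],"slide":[[0,0,-0.02],[0,0,-0.01],[0,0,0]],"gripper":[0.087,0.087,0.087]}' | egrep 'tool|ft'
python3 - <<'E'
from h import *
from cell import grab_frame
f=grab_frame('scene');P=cloud(f).reshape(-1,3)
b=P[(np.hypot(P[:,0]-597,P[:,1]-53)<26)&(P[:,2]>140)&(P[:,2]<190)];print('top',np.percentile(b[:,2],[5,50,95]).round(1),b[b[:,2]>155].mean(0).round(1))
b=P[(np.hypot(P[:,0]-518,P[:,1]+328)<26)&(P[:,2]>75)&(P[:,2]<120)];print('short',np.median(b,axis=0).round(1))
cv2.imwrite('pics/end.png',cv2.resize(cv2.convertScaleAbs(f['frame'][...,::-1],alpha=1.6),(800,600)))
E
```

```text
clock: 20.52
tool_pos: [596.4, 51.6, 131.2]
tcp_rot: [-1.865, -1.879, -0.592]
ft_force: [0.5, -0.1, 0.0]
width: 83.0
grip_force: 0.0
tool_pos: [596.6, -35.9, 256.0]
ft_force: [-0.0, -0.3, -0.2]
tool_pos: [597.9, -53.9, 280.9]
ft_force: [-0.2, -0.3, -0.1]
top [144.  164.9 167.6] [600.1  52.5 164.7]
short [ 518.6 -327.9   89.8]
```

View pics/end.png

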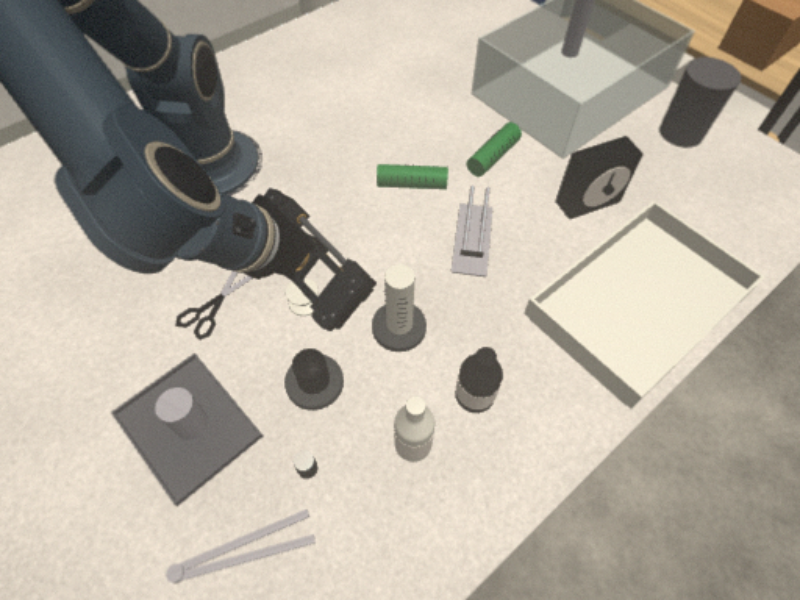

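The final picture shows the tall beaker upright over the slim peg at (399,305), with its top measured at about 165 mm. The steel beaker is in the tray at (175,405), and the bottles, reel and canister haven't moved.

```bash
python3 -c "
from cell import *
print(close_job())"
```

```text
the job is handed in; nothing more can be done
None
```

The job is handed in: the short beaker stands mouth down in the grey tray, and the tall white beaker is mouth down over the slim peg with its rim on the base, after about 21 s of robot time; the final picture shows the bottles, reel and canister where they started.

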